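# Lid the bead jar and hold it down on the touch shaker

## Task

Mix the beads in the open jar: set its loose lid onto the jar's rim so that it sits fully on and level, then press the lidded jar down into the sprung cup of the bench shaker, which runs only while its cup is pushed down. Finish while still holding it: the jar upright in the cup, the cup pressed fully down against its spring, and the gripper not letting go. Keep the jar upright all the time so that no beads spill, and leave the glue bottle, the wire spool and the round tin where they stand.

Things in the scene. Friction and masses are not known exactly. Their poses are not given: they have to be found in the camera images.
- jar: Open round white plastic bead jar, 0.17 kg, upright, 72 mm tall. Origin: centre of underside, z up. Flat foot 36 mm across, tapering out to 56 mm at 14 mm height; straight 56 mm body (grip here; the lid is narrower) up to 50 mm; shoulder; neck 40 mm across from 56 mm up to the rim at 72 mm. Wall 3 mm; beads inside to 42 mm.
- jar_rim (a point): Centre of the jar's mouth, at the height of its rim (72 mm above the underside).
- lid: Loose round grey plastic slip-over lid, 50 mm across, 14 mm high, 0.03 kg, lying on the table, closed top up. Origin: centre of the skirt's lower edge, z up. Top 3 mm thick, skirt bore 44 mm across and 11 mm deep: fully on, the lid's origin is 61 mm and its top 75 mm above the jar's underside.
- shaker: Fixed bench shaker: round grey housing 124 mm across, 46 mm high, with a control panel on the side towards the robot, and a black rubber cup on a coil spring on top. Origin: centre of its underside, z up.
- shaker_cup (a joint): Downward travel of the shaker's cup (m): 0 = up at rest, 0.010 = fully down on its stop, where it runs. The spring takes about 5 N to start and 14 N to hold fully down; it carries the jar's weight without sinking.
- cup_seat (a point): Centre of the inner floor of the shaker's cup, where the jar's foot rests; moves down with the cup (70 mm above the table at rest). The cup is a funnel fitting the jar's tapered foot: 40 mm across at the floor, 60 mm at the mouth; rim 74 mm across outside, 18 mm above the floor.
- glue_bottle: White glue bottle, 40 mm across, 126 mm tall, a bystander. Origin at the centre of its underside.
- spool_copper: Copper-wire spool, 36 mm across, 45 mm tall, a bystander. Origin at the centre of its underside.
- pin_tin: Round flat tin, 62 mm across, 23 mm high, a bystander. Origin at the centre of its underside.
There are look-alikes about, which are no part of the job. What is shaped like the jar but yellow is not meant.

How it is judged:
On the way:
1. the lid sits fully on and level on the jar's rim, with the shaker's cup still up (z of lid in the frame of jar between 0.058 and 0.0635 m and distance between lid and jar_rim below 0.0145 m and angle between the z axis of lid and the z axis of jar, either way round below 0.06 rad and angle between jar's own z axis and vertical below 0.15 rad and value of joint shaker_cup below 0.004 m), for 0.2 s.
At the end, for the whole second after the job is handed in: The gripper still bears on the lidded jar (3 N or more), holding the cup down over 8 of 10 mm; jar on the cup floor (4 mm), centred (6 mm), upright (0.1 rad), still, pushing on the cup with over 6 N; lid fully on (origin 58 to 63.5 mm above the jar's underside) and level (0.06 rad) (value of joint shaker_cup above 0.008 m and horizontal distance between jar and cup_seat below 0.006 m and z of jar in the frame of cup_seat below 0.004 m and angle between jar's own z axis and vertical below 0.1 rad and contact force between jar and shaker_cup above 6 N and (contact force between the fingers and jar above 3 N or contact force between the fingers and lid above 3 N) and z of lid in the frame of jar between 0.058 and 0.0635 m and distance between lid and jar_rim below 0.0145 m and angle between the z axis of lid and the z axis of jar, either way round below 0.06 rad and linear speed of jar below 0.02 m/s); the arm keeps its last pose, push and grip.
It fails at once if the jar is tipped by more than 0.5 rad (beads spill) (angle between jar's own z axis and vertical above 0.5 rad).
It fails at once if the glue bottle is moved by more than 30 mm (distance of glue_bottle from where it was at the start of the episode above 0.03 m).
It fails at once if the wire spool is moved by more than 30 mm (distance of spool_copper from where it was at the start of the episode above 0.03 m).
It fails at once if the round tin is moved by more than 30 mm (distance of pin_tin from where it was at the start of the episode above 0.03 m).
It also fails if it takes over 45 s, if anything falls off the work surface, if the arm or the gripper's body presses on something with over 40 N, if the wrist force passes 120 N, or if a joint passes its speed limit or range.

## Robot

A 6-joint arm with a two-finger parallel gripper is mounted at the origin on the work surface; the furniture and walls round the work are solid. World frame = base frame: x ahead of the robot, y to its left, z up, the work surface at z = 0. Lengths are in m, angles in rad, forces in N, time in s.
With the tool pointing down it reaches from about 0.275 to 0.85 m from the base axis. Payload 5.2 kg.
Tool frame: the origin (TCP) lies midway between the tips of the shut fingers; the grasp point (between the pads) lies 19 mm behind it; z points along the fingers, y is the line along which they close (so a half turn about z gives the same grasp; the last joint's range is limited). The gripper opens to 85 mm and grips with 20 to 120 N. Pads are 22 mm wide; open, the fingers measure 114 mm over their backs; the gripper's body (76 mm by 85 mm) begins 54 mm behind the grasp point. The pads swing forward as they close: fully open they stand 13 mm farther back than shut.
Start: joints at [-1.419, 0.259, 1.535, -0, 1.348, -0.203], TCP at [0.191, -0.516, 0.231] pointing down, gripper open.
Joint ranges: [-3.14, 3.14], [-0.91, 2.08], [0.19, 2.58], [-1.22, 4.36], [0.22, 2.71], [-3.12, 3.12]. Speed limits (rad/s): [2.57, 2.57, 3.14, 3.14, 3.14, 3.14].

## Interface

Orientations are given as [roll, pitch, yaw] about the fixed x, y, z axes, in that order (R = Rz(yaw) Ry(pitch) Rx(roll)).
In Python, from workcell import telemetry, viewer, hand_in gives the robot as it stands. The module is installed in compiled form; this text tells all that it offers.
- The arm moves only by the tool arm_command, never from a script. Its argument "commands" is text: rows parted by semicolons, each of 6 numbers parted by spaces: the shift along the tool's x, y, z in units of 40 mm (1.0 is 40 mm), then the turn, a rotation vector about the tool's x, y, z in units of 10 degrees (1.0 is 10 degrees). In form: tx ty tz ax ay az; .... A call has 1 to 20 rows; each row shifts and turns the commanded pose from where the row before left it, along the tool's axes as they then stand; what a row does not reach is not made up. A row lasts 1/8 s, in which the tool goes at most 62.5 mm and 10.7 degrees, less where a joint would pass 70% of its speed; a pose out of reach is approached as far as the arm can. A call is refused whole if a number of a shift passes 1 or a number of a turn 1, either way. A call with a gripper value outside its range is refused whole. "grip" is the opening, from 0 (shut) to 1 (fully open), set as the call begins (left out, the last holds). The fingers move at their own pace and stop on an object; the grip force is fixed at half the most. Time passes only in rows, so rows that do not move let the fingers close. It gives the time, the measured TCP pose, the force, the opening and the grip force at its end, in the units of the state.
- telemetry.sense(): the state, without advancing time (a new reading comes with each control period).
- viewer.read_camera(name): name is "scene" or "top" or "wrist"; returns a dict with "frame" (420x560x3 uint8, red, green, blue), "depth" (420x560 float32, m along the optical axis (not along the pixel's ray), 0 where there is no reading), "fx", "fy", "cx", "cy" (pixels), "dist" ([k1, k2, p1, p2, k3] as OpenCV has them; the pictures are not rectified), "world_from_camera" (4x4, takes a point from camera to world coordinates). Camera axes: x right, y up, looking along -z (the intrinsics and any distortion apply to the point x, -y, -z); pixel columns grow to the right and rows downward; lengths in m; the calibration is good to about 2 mm. A picture is of the moment at which its call begins.
- hand_in(): hands the job in; it is judged then, once.
The state is a dict: "t": time; "qpos": joint angles; "qvel": joint speeds; "joint_torque": joint torques, N m; "position": TCP position; "tool_rot": TCP orientation; "contact_force": force on the tool from outside, world axes, zero at the start; "ft_torque": the same for the moment, N m; "opening": opening from 0.0 (shut) to 1.0 (fully open); "grasp_force": force on a finger pad.
Only numpy, scipy, OpenCV 4.12 (cv2) and the standard library are available. Lean on these libraries where they do the work, as an engineer would, in place of code of your own. Each camera call takes 0.05 s, during which the arm holds its last target. There are 200 camera calls.

## Working session

There is one attempt and no reset: what is moved stays moved. The work goes in short steps, Python scripts to look and compute and a tool call to move; the robot and the scene stay as the last step left them, time stands still between calls to the robot, and variables do not carry over. Pictures are saved under pics/ and viewed, at most 10 in all, crops included, and the job is handed in when it is done.

Besides the shell and the picture viewer there is one more tool, called after "Request:" as name(argument=value, ...), one argument or row to a line, values as JSON. arm_command: Moves the arm, as the interface text tells. Its arguments: {"type":"object","properties":{"commands":{"type":"string"},"grip":{"type":"number"}},"required":["commands"]}

```bash
mkdir -p pics
cat > h.py <<'E'
import numpy as np, cv2
from workcell import telemetry, viewer, hand_in
def cam(n):
    c=viewer.read_camera(n); c['K']=np.array([[c['fx'],0,c['cx']],[0,c['fy'],c['cy']],[0,0,1.]]); return c
def ray(c,uv):
    p=cv2.undistortPoints(np.array(uv,float).reshape(-1,1,2),c['K'],np.array(c['dist'],float)).reshape(-1,2)
    d=np.c_[p[:,0],-p[:,1],-np.ones(len(p))]; T=np.array(c['world_from_camera'])
    return T[:3,3], d@T[:3,:3].T
def plane(c,uv,z):
    o,d=ray(c,uv); return o+d*((z-o[2])/d[:,2:3])
def dep(c,uv):
    o,d=ray(c,uv); uv=np.array(uv).reshape(-1,2).astype(int); return o+d*c['depth'][uv[:,1],uv[:,0]][:,None]
def save(n,f): cv2.imwrite('pics/'+n+'.png',f[:,:,::-1])
E
python3 - <<'E'
from h import *
for n in ('scene','top'):
    c=cam(n); save(n+'1',c['frame']); np.savez(n+'1.npz',**c)
    print(n,np.round(c['world_from_camera'],2).tolist(),c['fx'],c['dist'])
print(telemetry.sense())
E
```

```text
scene [[-0.52, 0.66, -0.54, -0.01], [-0.85, -0.41, 0.32, 0.43], [-0.01, 0.63, 0.78, 0.91], [0.0, 0.0, 0.0, 1.0]] 409.45535147334874 [-0.10012358  0.          0.          0.          0.        ]
top [[-0.05, 0.97, -0.22, 0.38], [-1.0, -0.05, 0.01, 0.09], [-0.0, 0.22, 0.97, 0.99], [0.0, 0.0, 0.0, 1.0]] 390.3912457219563 [0.02249446 0.         0.         0.         0.        ]
{'t': 0.1, 'qpos': array([-1.41878192e+00,  2.59271345e-01,  1.53596802e+00, -1.82025485e-05,
        1.34798743e+00, -2.02770409e-01]), 'qvel': array([-0.0011806 , -0.00344622, -0.00108247,  0.0014391 , -0.00039276,
       -0.00020871]), 'joint_torque': array([ 2.89357922e-03, -4.46972251e+01, -2.91243875e+01, -1.48339127e-04,
        6.30159295e-03,  7.43505012e-06]), 'position': array([ 0.19102274, -0.51526354,  0.23055941]), 'tool_rot': array([-3.13998842e+00, -3.11706822e-04,  3.54788600e-01]), 'contact_force': array([ 1.00595898,  0.01687517, -0.464482  ]), 'ft_torque': array([-0.00341778,  0.00862502, -0.02216992]), 'grasp_force': 0.0, 'opening': 1.006074236771838}
```

View pics/top1.png

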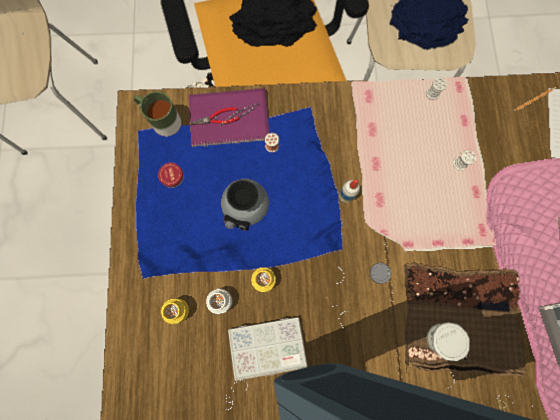

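View pics/scene1.png

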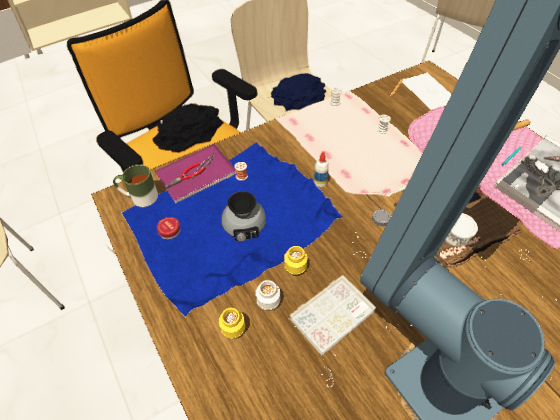

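In the top view, the jar-shaped candidates are yellow at (175,311) and (263,278), and white at (219,300). There is also a larger lidded white pot at (449,342). The open white one at (219,300) fits the description. The lid is the grey disc at (380,272), and the shaker cup is at (244,195). I'll confirm this in an enlarged crop and measure.

```bash
cat > m.py <<'E'
from h import *
def blob(m,uv,r):
    w=np.zeros_like(m,np.uint8); cv2.circle(w,uv,r,1,-1); m=(m.astype(np.uint8)&w)
    n,l,s,ce=cv2.connectedComponentsWithStats(m); k=1+np.argmax(s[1:,4])
    c=max(cv2.findContours((l==k).astype(np.uint8),0,1)[0],key=cv2.contourArea); return c.reshape(-1,2).astype(float)
def circ(p):  # fit a circle to xy points
    A=np.c_[2*p[:,:2],np.ones(len(p))]; s=np.linalg.lstsq(A,(p[:,:2]**2).sum(1),rcond=None)[0]
    return s[:2],np.sqrt(s[2]+s[:2]@s[:2])
E
python3 - <<'E'
from m import *
c=dict(np.load('top1.npz')); f=c['frame']
a=cv2.resize(f[255:335,145:295],None,fx=4,fy=4); b=cv2.resize(f[240:305,340:420],None,fx=3,fy=3)
o=np.zeros((320+195,600,3),np.uint8); o[:320]=a; o[320:,:240]=b
o[320:,240:600]=cv2.resize(f[168:233,185:305],None,fx=3,fy=3); save('crop1',o)
for n,uv in dict(jarrimR=(208,297),jarin=(219,300),lid=(380,272),glue=(351,188),spool=(272,140),tin=(170,174),yel=(263,278),cup=(244,195),box=(267,348),yel2=(175,311)).items(): print(n,dep(c,[uv]).round(3),f[uv[1],uv[0]])
hsv=cv2.cvtColor(f,cv2.COLOR_RGB2HSV)
lid=blob((hsv[...,1]<60)&(f.min(2)>70),(380,272),18)
print('lid',circ(plane(c,lid+0.0,0.014)),len(lid))
P=dep(c,[(u,v) for v in range(260,420) for u in range(0,560)]); 
# depth based jar / cup
def reg(x,y,z0,z1,r):
    Q=dep(c,[(u,v) for v in range(100,330) for u in range(100,420)]); m=(abs(Q[:,0]-x)<r)&(abs(Q[:,1]-y)<r)&(Q[:,2]>z0)&(Q[:,2]<z1); return Q[m]
for n,uv,z0,z1 in (('lid',(380,272),.008,.03),('jar',(210,297),.06,.09),('cup',(235,182),.075,.1)):
    x,y,_=dep(c,[uv])[0]; q=reg(x,y,z0,z1,.06); h=cv2.convexHull(q[:,:2].astype(np.float32)).reshape(-1,2); print(n,len(q),q.mean(0).round(4),np.ptp(q,0).round(3),[np.round(t,4) for t in cv2.minEnclosingCircle(h)])
E
```

```text
jarrimR [[0.393 0.251 0.055]] [243 237 215]
jarin [[0.385 0.227 0.043]] [188 180 163]
lid [[ 0.434 -0.166  0.013]] [137 134 128]
glue [[ 0.629 -0.097  0.096]] [158 131 114]
spool [[0.781 0.085 0.045]] [222 178 145]
tin [[0.706 0.35  0.03 ]] [199 126  98]
yel [[0.431 0.122 0.042]] [250 243 211]
cup [[0.631 0.159 0.071]] [40 39 35]
box [[0.272 0.119 0.028]] [219 214 192]
yel2 [[0.366 0.329 0.045]] [209 181 146]
lid (array([ 0.43235718, -0.16549214]), np.float64(0.024415655237724914)) 58
lid 374 [ 0.4295 -0.1697  0.0147] [0.08  0.085 0.018] [array([ 0.4117, -0.1854]), np.float64(0.0537)]
jar 86 [0.3828 0.229  0.0707] [0.036 0.039 0.014] [array([0.3834, 0.2285]), np.float64(0.0198)]
cup 403 [0.6339 0.1639 0.0844] [0.064 0.074 0.018] [array([0.6265, 0.1631]), np.float64(0.0377)]
```

View pics/crop1.png

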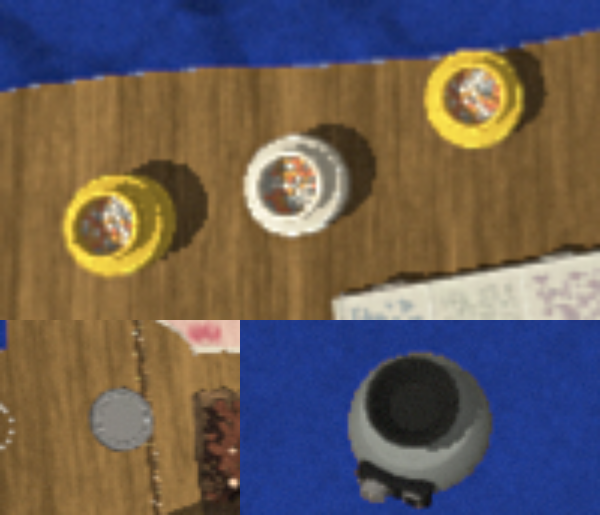

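The crop shows the white open jar with beads between two yellow look-alikes, plus the plain grey lid and the black cup. White is confirmed as the target. Next I work out the move to above the lid.

```bash
cat > go.py <<'E'
import sys
from h import *
from scipy.spatial.transform import Rotation as R
# go.py x y z yaw : turn (10deg units, tool frame) to make first, then shift (40mm units) in the turned frame
x,y,z,yaw=map(float,sys.argv[1:5]); s=telemetry.sense()
A=R.from_euler('xyz',s['tool_rot']); B=R.from_euler('xyz',[np.pi,0,yaw])
print('turn',np.round(np.degrees((A.inv()*B).as_rotvec())/10,3),'then shift',np.round(B.inv().apply(np.array([x,y,z])-s['position'])/.04,3),'t',round(s['t'],2),s['position'].round(4),s['contact_force'].round(1))
E
python3 go.py 0.432 -0.1655 0.15 1.2
python3 - <<'E'
from m import *
c=dict(np.load('top1.npz')); f=c['frame']
cup=blob(f.max(2)<70,(241,192),27); 
for z in (.088,): print('cup dark blob',circ(plane(c,cup,z)),cv2.minEnclosingCircle(cup.astype(np.float32)))
E
```

```text
turn [-0.008 -0.006 -4.843] then shift [10.333  2.447  2.014] t 0.1 [ 0.191  -0.5153  0.2306] [ 1.   0.  -0.5]
cup dark blob (array([0.627092  , 0.16132048]), np.float64(0.03642015777093017)) ((242.40322875976562, 194.52420043945312), 15.792156219482422)
```

Request:
arm_command(
  commands="0 0 0 0 0 -0.97; 0 0 0 0 0 -0.97; 0 0 0 0 0 -0.97; 0 0 0 0 0 -0.97; 0 0 0 0 0 -0.97; 0.94 0.22 0.1 0 0 0; 0.94 0.22 0.1 0 0 0; 0.94 0.22 0.1 0 0 0; 0.94 0.22 0.1 0 0 0; 0.94 0.22 0.1 0 0 0; 0.94 0.22 0.1 0 0 0; 0.94 0.22 0.1 0 0 0; 0.94 0.22 0.1 0 0 0; 0.94 0.22 0.1 0 0 0; 0.94 0.22 0.1 0 0 0; 0.94 0.22 0.1 0 0 0; 0 0 0 0 0 0; 0 0 0 0 0 0",
  grip=1,
)

```text
t: 2.35
position: [0.4305, -0.1652, 0.1871]
tool_rot: [-3.141, 0.0, 1.202]
contact_force: [0.1, -0.5, -0.0]
opening: 0.996
grasp_force: 0.0
```

```bash
python3 go.py 0.432 -0.1655 0.0 1.2
python3 - <<'E'
from m import *
c=cam('wrist'); np.savez('w1.npz',**c); save('w1',c['frame']); print(np.round(c['world_from_camera'],3).tolist(),c['fx'])
E
```

```text
turn [-0.003  0.002  0.012] then shift [0.006 0.039 4.679] t 2.35 [ 0.4305 -0.1652  0.1871] [ 0.1 -0.5 -0. ]
[[0.933, 0.348, 0.093, 0.455], [-0.36, 0.901, 0.243, -0.104], [0.001, -0.261, 0.965, 0.33], [0.0, 0.0, 0.0, 1.0]] 352.14893784189707
```

View pics/w1.png

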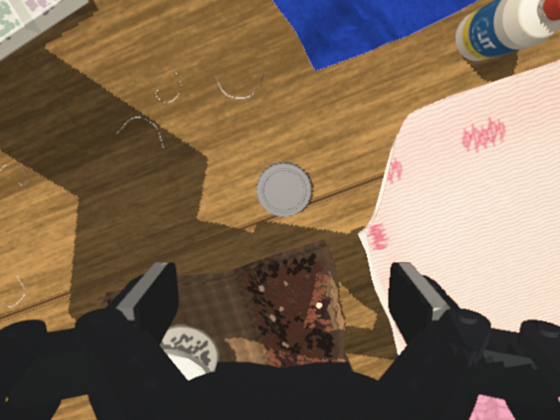

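The lid is at (284,190) in the wrist picture, with clear space round it for the fingers. I'll measure it on the lid-top plane.

Run:
```python
from m import *
c=dict(np.load('w1.npz')); f=c['frame']; hsv=cv2.cvtColor(f,cv2.COLOR_RGB2HSV)
b=blob((hsv[...,1]<45)&(f.min(2)>75),(284,190),36); print(circ(plane(c,b,0.012)),len(b),dep(c,[(284,190)]))
```

```text
(array([ 0.43195362, -0.1664164 ]), np.float64(0.024731091218933094)) 153 [[ 0.43222847 -0.16638718  0.01482351]]
```

Request:
arm_command(
  commands="0 0.04 0.9 0 0 0; 0 0 0.9 0 0 0; 0 0 0.9 0 0 0; 0 0 0.9 0 0 0; 0 0 0.5 0 0 0; 0 0 0.3 0 0 0; 0 0 0.25 0 0 0; 0 0 0 0 0 0; 0 0 0 0 0 0",
)

```text
t: 3.52
position: [0.4327, -0.166, 0.0019]
tool_rot: [3.14, 0.0, 1.201]
contact_force: [1.0, 0.0, 1.3]
opening: 1.0
grasp_force: 0.0
```

Request:
arm_command(
  commands="0 0 0 0 0 0; 0 0 0 0 0 0; 0 0 0 0 0 0; 0 0 0 0 0 0; 0 0 0 0 0 0; 0 0 0 0 0 0; 0 0 0 0 0 0; 0 0 0 0 0 0",
  grip=0,
)

```text
t: 4.53
position: [0.4325, -0.1657, 0.0023]
tool_rot: [3.141, 0.0, 1.202]
contact_force: [-2.1, 1.0, 9.5]
opening: 0.558
grasp_force: 60.0
```

Request:
arm_command(
  commands="0 0 -0.3 0 0 0; 0 0 -0.7 0 0 0; 0 0 -0.9 0 0 0; 0 0 -0.9 0 0 0; 0 0 -0.9 0 0 0; 0 0 -0.8 0 0 0; 0 0 0 0 0 -0.97; 0 0 0 0 0 -0.97; 0 0 0 0 0 -0.97; 0 0 0 0 0 -0.97; 0 0 0 0 0 0",
)

```text
t: 5.9
position: [0.4321, -0.1655, 0.1818]
tool_rot: [3.141, 0.0, 1.877]
contact_force: [0.3, 0.3, -0.6]
opening: 0.555
grasp_force: 61.9
```

```bash
python3 go.py 0.384 0.2285 0.19 1.877
```

```text
turn [0.001 0.002 0.   ] then shift [ 9.754  1.822 -0.206] t 5.9 [ 0.4321 -0.1655  0.1818] [ 0.3  0.3 -0.6]
```

Request:
arm_command(
  commands="0.88 0.17 -0.02 0 0 0; 0.88 0.17 -0.02 0 0 0; 0.88 0.17 -0.02 0 0 0; 0.88 0.17 -0.02 0 0 0; 0.88 0.17 -0.02 0 0 0; 0.88 0.17 -0.02 0 0 0; 0.88 0.17 -0.02 0 0 0; 0.88 0.17 -0.02 0 0 0; 0.88 0.17 -0.02 0 0 0; 0.88 0.17 -0.02 0 0 0; 0.88 0.12 0 0 0 0; 0 0 0 0 0 0; 0 0 0 0 0 0",
)

```text
t: 7.52
position: [0.3842, 0.2252, 0.1894]
tool_rot: [-3.141, 0.0, 1.877]
contact_force: [-0.0, -0.1, -0.4]
opening: 0.558
grasp_force: 61.9
```

```bash
python3 go.py 0.384 0.2285 0.19 1.877
python3 - <<'E'
from m import *
c=cam('wrist'); np.savez('w2.npz',**c); save('w2',c['frame'])
s=cam('scene'); np.savez('s2.npz',**s)
E
```

```text
turn [-0.001  0.003  0.002] then shift [ 0.081  0.02  -0.015] t 7.53 [0.3842 0.2252 0.1894] [-0.  -0.1 -0.4]
```

View pics/w2.png

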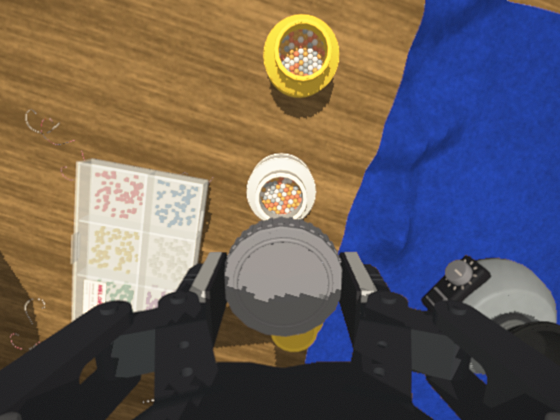

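The held lid is at (284,278), squarely between the fingers. The white jar at (282,190) is visible with its mouth at (283,197). I'll measure the rim, the body and the lid offset.

Run:
```python
from m import *
c=dict(np.load('w2.npz')); f=c['frame']; hsv=cv2.cvtColor(f,cv2.COLOR_RGB2HSV)
w=blob((hsv[...,1]<70)&(f.min(2)>110),(282,188),45)
u=w[(w[:,1]<195)]; hull=cv2.convexHull(w.astype(np.float32)).reshape(-1,2); hu=u[[cv2.pointPolygonTest(hull.reshape(-1,1,2),tuple(map(float,p)),True)<1 for p in u]]
print('body z.05',circ(plane(c,hu,.05)),len(hu))
# rim by depth, wrist & top
def rimpts(c,z0,z1,x=.384,y=.2285,r=.035):
    v,uu=np.mgrid[0:420,0:560]; Q=dep(c,np.c_[uu.ravel(),v.ravel()]); m=(np.hypot(Q[:,0]-x,Q[:,1]-y)<r)&(Q[:,2]>z0)&(Q[:,2]<z1); return Q[m]
q=rimpts(c,.066,.078); print('wrist rim depth',len(q),circ(q),q[:,2].mean())
q=rimpts(dict(np.load('top1.npz')),.064,.08); print('top rim depth',len(q),circ(q),np.median(q[:,2]))
q=rimpts(dict(np.load('scene1.npz')),.066,.08); print('scene rim depth',len(q),circ(q),np.median(q[:,2]))
# body in top view
t=dict(np.load('top1.npz')); ft=t['frame']; h=cv2.cvtColor(ft,cv2.COLOR_RGB2HSV); b=blob((h[...,1]<60)&(ft.min(2)>110),(219,300),15)
# lid held
lid=rimpts(c,.19,.22,.384,.225,.03); print('lid',len(lid),np.median(lid,0),circ(cv2.convexHull(lid[:,:2].astype(np.float32)).reshape(-1,2)))
```

```text
body z.05 (array([0.3812516 , 0.23243317]), np.float64(0.02730120601471142)) 109
wrist rim depth 600 (array([0.38195298, 0.22945865]), np.float64(0.01819807175002042)) 0.07152129686052121
top rim depth 82 (array([0.38346411, 0.22846353]), np.float64(0.018221033161460252)) 0.07155136092851794
scene rim depth 86 (array([0.38057803, 0.22995901]), np.float64(0.018578715033417164)) 0.07031606825488351
lid 12831 [0.38418992 0.22729046 0.20144657] (array([0.38398719, 0.22462682]), np.float64(0.026828927154794294))
```

Request:
arm_command(
  commands="-0.7 0 0 0 0 0; 0 0 0 0 0 0; 0 0 0 0 0 0",
)

```text
t: 8.0
position: [0.3929, 0.1984, 0.1894]
tool_rot: [-3.142, -0.0, 1.876]
contact_force: [-1.0, 0.5, -0.3]
opening: 0.555
grasp_force: 61.9
```

```bash
cat > rim.py <<'E'
from m import *
c=cam('wrist'); p=telemetry.sense()['position']; print(p)
v,uu=np.mgrid[0:420,0:560]; uv=np.c_[uu.ravel(),v.ravel()]; Q=dep(c,uv)
m=(np.hypot(Q[:,0]-.382,Q[:,1]-.2295)<.035)&(Q[:,2]>.068)&(Q[:,2]<.078)
print('rim',m.sum(),circ(Q[m]),cv2.minEnclosingCircle(Q[m][:,:2].astype(np.float32)),Q[m].mean(0))
mask=m.reshape(420,560).astype(np.uint8); cs=cv2.findContours(mask,0,1)[0]; k=max(cs,key=cv2.contourArea).reshape(-1,2)
print('rim outer by ray z.072',circ(plane(c,k,.072)))
lz=np.median(Q[(np.hypot(*(Q[:,:2]-p[:2]).T)<.02)&(abs(Q[:,2]-p[2])<.03)][:,2])
lm=((np.hypot(*(Q[:,:2]-p[:2]).T)<.04)&(abs(Q[:,2]-lz)<.012)).reshape(420,560).astype(np.uint8)
k=max(cv2.findContours(lm,0,1)[0],key=cv2.contourArea).reshape(-1,2); P=plane(c,k,lz)
R=np.array([np.cos(1.877),np.sin(1.877)]); d=P[:,:2]-p[:2]; fr=P[(d@R>.008)]
print('lid front arc',lz,circ(fr),len(fr))
E
python3 rim.py
```

```text
[0.39281399 0.19869593 0.18934281]
rim 678 (array([0.38210466, 0.22910784]), np.float64(0.018276408425029932)) ((0.3821645677089691, 0.22880646586418152), 0.020055267959833145) [0.38208702 0.22879858 0.0720121 ]
rim outer by ray z.072 (array([0.38211882, 0.22900054]), np.float64(0.01948301146627337))
lid front arc 0.20140721840175294 (array([0.39496729, 0.19426469]), np.float64(0.03065008252526673)) 198
```

```bash
sed -i 's/^print(.lid front.*//' rim.py
cat >> rim.py <<'E'
L=np.array([R[1],-R[0]]); a=d@R; b=d@L; s=(a>.008)&(abs(b)<.021)
from scipy.optimize import least_squares
r=least_squares(lambda c:np.hypot(a[s]-c[0],b[s]-c[1])-.025,[0,0],loss='soft_l1',f_scale=.0005); print('lid vs TCP, tool x,y:',r.x,np.abs(r.fun).mean(),s.sum())
E
python3 rim.py|tail -1; python3 go.py 0.3821 0.229 0.09 1.877
```

```text
lid vs TCP, tool x,y: [0.00142541 0.00083149] 0.0003522295507543189 131
turn [ 0.    -0.001  0.004] then shift [ 0.799 -0.027  2.484] t 8.1 [0.3928 0.1989 0.1894] [ 0.4  0.1 -1. ]
```

Request:
arm_command(
  commands="0.77 -0.04 0 0 0 0; 0 0 0.8 0 0 0; 0 0 0.8 0 0 0; 0 0 0.6 0 0 0; 0 0 0.4 0 0 0; 0 0 0 0 0 0; 0 0 0 0 0 0",
)

```text
t: 8.98
position: [0.3823, 0.228, 0.0859]
tool_rot: [3.141, -0.0, 1.879]
contact_force: [-0.2, 0.3, -0.1]
opening: 0.556
grasp_force: 61.9
```

```bash
python3 go.py 0.3821 0.229 0.063 1.877
python3 - <<'E'
from h import *
for n in('scene','wrist'):
    c=cam(n); np.savez(n+'3.npz',**c)
    if n=='scene': a=cv2.resize(c['frame'][230:350,190:350],None,fx=2.5,fy=2.5)
    else: b=cv2.resize(c['frame'],(400,300))
save('p3',np.hstack([a,b]))
E
```

```text
turn [ 0.005 -0.     0.01 ] then shift [0.025 0.001 0.572] t 8.97 [0.3823 0.228  0.0859] [-0.2  0.3 -0.1]
```

View pics/p3.png

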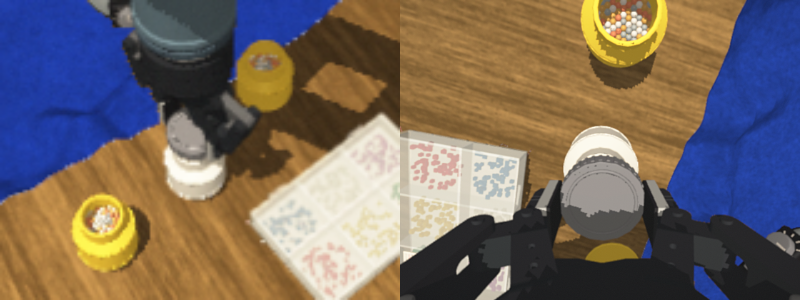

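The lid hovers centred over the white jar in both views. I'll lower it slowly and watch the force.

Request:
arm_command(
  commands="0.01 0 0.1 0 0 0; 0 0 0.1 0 0 0; 0 0 0.05 0 0 0; 0 0 0.05 0 0 0; 0 0 0.05 0 0 0; 0 0 0 0 0 0",
)

```text
t: 9.82
position: [0.3818, 0.228, 0.0712]
tool_rot: [-3.141, -0.0, 1.878]
contact_force: [0.2, 0.4, -0.2]
opening: 0.56
grasp_force: 61.9
```

Request:
arm_command(
  commands="0 0 0.05 0 0 0; 0 0 0.05 0 0 0; 0 0 0.05 0 0 0; 0 0 0.03 0 0 0; 0 0 0 0 0 0",
)

```text
t: 10.45
position: [0.3818, 0.228, 0.064]
tool_rot: [-3.141, 0.0, 1.879]
contact_force: [-0.3, 0.8, -0.1]
opening: 0.556
grasp_force: 61.9
```

Request:
arm_command(
  commands="0 0 0.03 0 0 0; 0 0 0.03 0 0 0; 0 0 0 0 0 0",
)

```text
t: 10.82
position: [0.3821, 0.2283, 0.0633]
tool_rot: [3.141, -0.0, 1.879]
contact_force: [-4.6, -0.6, 18.1]
opening: 0.556
grasp_force: 63.7
```

Contact comes at TCP z 0.0633, which matches the fully seated height. I'll release, back off and inspect.

Request:
arm_command(
  commands="0 0 -0.02 0 0 0; 0 0 0 0 0 0; 0 0 0 0 0 0; 0 0 0 0 0 0; 0 0 0 0 0 0; 0 0 0 0 0 0",
  grip=1,
)

```text
t: 11.58
position: [0.3818, 0.228, 0.0624]
tool_rot: [-3.141, -0.0, 1.878]
contact_force: [0.2, 0.4, -0.6]
opening: 1.002
grasp_force: 0.0
```

Request:
arm_command(
  commands="0 0 -0.4 0 0 0; 0 0 -0.8 0 0 0; 0 0 -0.8 0 0 0; -0.7 0 -0.3 0 0 0; 0 0 0 0 0 0; 0 0 0 0 0 0",
)

```text
t: 12.32
position: [0.3898, 0.2015, 0.154]
tool_rot: [-3.141, -0.001, 1.878]
contact_force: [-0.5, 0.1, 0.8]
opening: 1.003
grasp_force: 0.0
```

Run:
```python
from m import *
c=cam('wrist'); np.savez('w4.npz',**c); p=telemetry.sense()['position']; print(p,telemetry.sense()['t'])
save('w4',c['frame'][60:300,150:450])
v,uu=np.mgrid[0:420,0:560]; Q=dep(c,np.c_[uu.ravel(),v.ravel()])
m=(np.hypot(Q[:,0]-.382,Q[:,1]-.229)<.04)&(Q[:,2]>.06)&(Q[:,2]<.1); q=Q[m]
print('top',len(q),np.median(q,0),cv2.minEnclosingCircle(q[:,:2].astype(np.float32)))
A=np.c_[q[:,:2]-q[:,:2].mean(0),np.ones(len(q))]; s=abs(q[:,2]-np.median(q[:,2]))<.003; print('tilt,z',np.linalg.lstsq(A[s],q[s,2],rcond=None)[0])
```

```text
[0.38960624 0.20163315 0.15380056] 12.375
top 4801 [0.38264473 0.22865227 0.07536722] ((0.3831508457660675, 0.22751876711845398), 0.025533147156238556)
tilt,z [ 0.00062881 -0.0037838   0.07537562]
```

View pics/w4.png

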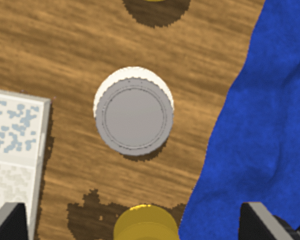

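The lid's top is at z 0.0754, level and centred, so it is fully on. Now I grip the jar body.

```bash
python3 go.py 0.3826 0.2285 0.019 1.877
```

```text
turn [-0.008 -0.003  0.007] then shift [0.693 0.035 3.37 ] t 12.38 [0.3896 0.2016 0.1538] [-0.3  0.6 -0.1]
```

Request:
arm_command(
  commands="0.69 0.03 0 0 0 0; 0 0 0 0 0 0; 0 0 0.7 0 0 0; 0 0 0.7 0 0 0; 0 0 0.7 0 0 0; 0 0 0.6 0 0 0; 0 0 0.4 0 0 0; 0 0 0.27 0 0 0; 0 0 0 0 0 0",
  grip=0.88,
)

```text
t: 13.5
position: [0.3825, 0.2277, 0.019]
tool_rot: [-3.14, 0.0, 1.879]
contact_force: [-0.1, 0.3, 1.1]
opening: 0.878
grasp_force: 0.0
```

Request:
arm_command(
  commands="0 0 0 0 0 0; 0 0 0 0 0 0; 0 0 0 0 0 0; 0 0 0 0 0 0; 0 0 0 0 0 0; 0 0 0 0 0 0",
  grip=0,
)

```text
t: 14.25
position: [0.3834, 0.2281, 0.0206]
tool_rot: [3.14, 0.0, 1.879]
contact_force: [-1.9, -0.2, 6.3]
opening: 0.636
grasp_force: 63.8
```

Request:
arm_command(
  commands="0 0 -0.2 0 0 0; 0 0 -0.5 0 0 0; 0 0 -0.8 0 0 0; 0 0 -0.8 0 0 0; 0 0 -0.6 0 0 0; 0 0 -0.4 0 0 0; 0 0 0 0 0 0",
)

```text
t: 15.12
position: [0.3839, 0.2283, 0.1531]
tool_rot: [3.138, 0.0, 1.879]
contact_force: [-0.6, -0.3, -2.2]
opening: 0.643
grasp_force: 63.8
```

```bash
python3 go.py 0.648 0.106 0.15 1.877
```

```text
turn [0.019 0.    0.009] then shift [-4.906  5.373  0.077] t 15.12 [0.3839 0.2283 0.1531] [-0.6 -0.3 -2.2]
```

Request:
arm_command(
  commands="-0.3 0.33 0 0 0 0; -0.6 0.66 0 0 0 0; -0.6 0.66 0 0 0 0; -0.6 0.66 0 0 0 0; -0.6 0.66 0 0 0 0; -0.6 0.66 0 0 0 0; -0.6 0.66 0 0 0 0; -0.6 0.66 0 0 0 0; -0.4 0.42 0 0 0 0; 0 0 0 0 0 0; 0 0 0 0 0 0",
)

```text
t: 16.5
position: [0.6463, 0.106, 0.1502]
tool_rot: [-3.139, -0.001, 1.878]
contact_force: [0.2, 0.3, -2.0]
opening: 0.643
grasp_force: 63.9
```

Run:
```python
from m import *
c=cam('wrist'); np.savez('w5.npz',**c); s=telemetry.sense(); p=s['position']; print(p,s['t'],s['tool_rot']); save('w5',c['frame'])
f=c['frame']; v,uu=np.mgrid[0:420,0:560]; Q=dep(c,np.c_[uu.ravel(),v.ravel()])
def rep(n,m,z):
    q=Q[m]; k=max(cv2.findContours(m.reshape(420,560).astype(np.uint8),0,1)[0],key=cv2.contourArea).reshape(-1,2)
    print(n,len(q),np.median(q,0).round(4),cv2.minEnclosingCircle(q[:,:2].astype(np.float32)),circ(q),'ray',circ(plane(c,k,z)))
near=np.hypot(Q[:,0]-.628,Q[:,1]-.162)<.06
rep('cup rim',near&(abs(Q[:,2]-.088)<.004),.088); rep('cup floor',near&(abs(Q[:,2]-.071)<.004)&(np.hypot(Q[:,0]-.628,Q[:,1]-.162)<.03),.07)
nl=(np.hypot(*(Q[:,:2]-p[:2]).T)<.03)&(Q[:,2]>p[2]+.04)&(Q[:,2]<p[2]+.075); rep('lid',nl,p[2]+.055)
```

```text
[0.64622036 0.10633323 0.1506823 ] 16.55 [-3.13948530e+00 -8.48002427e-04  1.87860520e+00]
cup rim 5581 [0.6246 0.1667 0.088 ] ((0.6257215738296509, 0.16295881569385529), 0.037845201790332794) (array([0.62590787, 0.16290421]), np.float64(0.03339288683752272)) ray (array([0.62589038, 0.16289104]), np.float64(0.03705921838831086))
cup floor 4686 [0.6257 0.1632 0.0706] ((0.6258796453475952, 0.16267801821231842), 0.024404842406511307) (array([0.62581241, 0.16286005]), np.float64(0.016553634843466513)) ray (array([0.62582248, 0.16264725]), np.float64(0.023337393054423478))
lid 17469 [0.6434 0.1162 0.2049] ((0.645318865776062, 0.11021915078163147), 0.029778344556689262) (array([0.64400581, 0.11409968]), np.float64(0.016184172994758803)) ray (array([0.64421123, 0.11451918]), np.float64(0.023791856282405068))
```

View pics/w5.png

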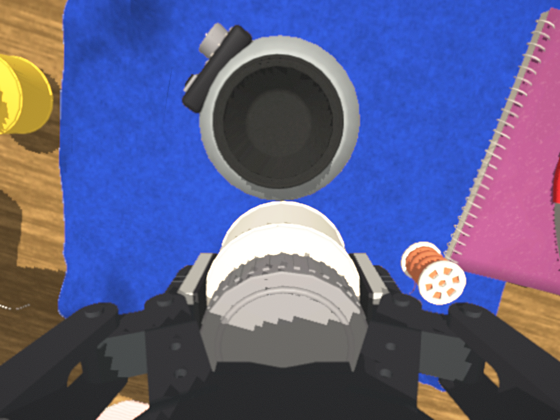

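The cup is centred at pixel (280,120), world (0.626, 0.163), with its floor at z 0.0706. The lidded jar is held square, underside about 20 mm below the TCP. Next I move over the cup.

```bash
python3 go.py 0.626 0.162 0.11 1.877
python3 - <<'E'
from m import *
from scipy.optimize import least_squares
c=dict(np.load('w5.npz')); p=np.array([.6462,.1063,.1507]); v,uu=np.mgrid[0:420,0:560]; Q=dep(c,np.c_[uu.ravel(),v.ravel()])
R=np.array([np.cos(1.878),np.sin(1.878)]); L=np.array([R[1],-R[0]]); d=Q[:,:2]-p[:2]
m=(abs(Q[:,2]-.205)<.002)&(np.hypot(*d.T)<.04); k=max(cv2.findContours(m.reshape(420,560).astype(np.uint8),0,1)[0],key=cv2.contourArea).reshape(-1,2)
e=plane(c,k,.205)[:,:2]-p[:2]; a,b=e@R,e@L; s=(a>.006)&(abs(b)<.022)
r=least_squares(lambda c:np.hypot(a[s]-c[0],b[s]-c[1])-.025,[0,0],loss='soft_l1',f_scale=.0005); print('lid in tool',r.x,abs(r.fun).mean(),s.sum())
q=Q[m]; A=np.c_[q[:,:2]-q[:,:2].mean(0),np.ones(len(q))]; print('tilt',np.linalg.lstsq(A,q[:,2],rcond=None)[0])
E
```

```text
turn [-0.012 -0.005  0.009] then shift [ 1.479 -0.062  1.017] t 16.55 [0.6462 0.1063 0.1507] [-1.3  0.3 -2. ]
lid in tool [-0.00054416  0.00139857] 0.00024537535073458215 225
tilt [-0.00245225 -0.00303905  0.20498466]
```

Request:
arm_command(
  commands="0.5 -0.02 0 0 0 0; 0.5 -0.02 0 0 0 0; 0.48 -0.02 0 0 0 0; 0 0 0 0 0 0; 0 0 0.5 0 0 0; 0 0 0.4 0 0 0; 0 0 0.2 0 0 0; 0 0 0.2 0 0 0; 0 0 0 0 0 0",
)

```text
t: 17.68
position: [0.6267, 0.1617, 0.099]
tool_rot: [-3.14, -0.0, 1.878]
contact_force: [0.4, 0.6, -2.6]
opening: 0.639
grasp_force: 64.0
```

Request:
arm_command(
  commands="0 0 0.08 0 0 0; 0 0 0.06 0 0 0; 0 0 0.06 0 0 0; 0 0 0.03 0 0 0; 0 0 0 0 0 0",
)

```text
t: 18.3
position: [0.6269, 0.162, 0.0907]
tool_rot: [-3.142, 0.0, 1.878]
contact_force: [-0.5, 0.0, -0.8]
opening: 0.641
grasp_force: 64.1
```

Request:
arm_command(
  commands="0 0 0.05 0 0 0; 0 0 0.05 0 0 0; 0 0 0.05 0 0 0; 0 0 0.05 0 0 0; 0 0 0 0 0 0",
)

```text
t: 18.92
position: [0.627, 0.162, 0.0836]
tool_rot: [3.141, 0.0, 1.879]
contact_force: [-4.0, -1.5, 9.4]
opening: 0.637
grasp_force: 64.9
```

Request:
arm_command(
  commands="0 -0.02 0.05 0 0 0; 0 0 0.04 0 0 0; 0 0 0.03 0 0 0; 0 0 0 0 0 0",
)

```text
t: 19.42
position: [0.627, 0.1619, 0.0806]
tool_rot: [3.139, 0.001, 1.879]
contact_force: [-6.4, -0.8, 15.1]
opening: 0.634
grasp_force: 65.8
```

Request:
arm_command(
  commands="0 0 0.04 0 0 0; 0 0 0.02 0 0 0; 0 0 0 0 0 0",
)

```text
t: 19.8
position: [0.627, 0.1619, 0.0805]
tool_rot: [3.138, 0.001, 1.879]
contact_force: [-11.2, -0.5, 28.6]
opening: 0.643
grasp_force: 67.2
```

Run:
```python
from m import *
for n in('scene','wrist','top'):
    c=cam(n); np.savez(n+'6.npz',**c)
    if n=='scene': a=cv2.resize(c['frame'][140:260,170:330],None,fx=2.5,fy=2.5)
    if n=='wrist': b=cv2.resize(c['frame'],(400,300)); w=c
save('p6',np.hstack([a,b])); s=telemetry.sense(); p=s['position']; print(s['t'],p,s['contact_force'],s['ft_torque'])
c=w; v,uu=np.mgrid[0:420,0:560]; Q=dep(c,np.c_[uu.ravel(),v.ravel()])
d=np.hypot(Q[:,0]-.6258,Q[:,1]-.1628)
q=Q[(d<.0375)&(d>.029)&(Q[:,2]>.07)&(Q[:,2]<.092)&(Q[:,1]>.17)]; print('cup rim z',len(q),np.percentile(q[:,2],[10,50,90,98]))
m=(abs(Q[:,2]-p[2]-.054)<.004)&(d<.03); q=Q[m]; print('lid top z',len(q),np.median(q,0)); A=np.c_[q[:,:2]-q[:,:2].mean(0),np.ones(len(q))]; print('tilt',np.linalg.lstsq(A,q[:,2],rcond=None)[0])
```

```text
19.95 [0.62701963 0.16193679 0.08044598] [-10.31635851  -0.53609058  28.04138235] [-0.31361027  2.11035669 -0.00242472]
cup rim z 3545 [0.07510267 0.07806047 0.07900161 0.08336222]
lid top z 14205 [0.62414678 0.17149195 0.13529224]
tilt [ 0.01064836 -0.02597325  0.13516006]
```

View pics/p6.png

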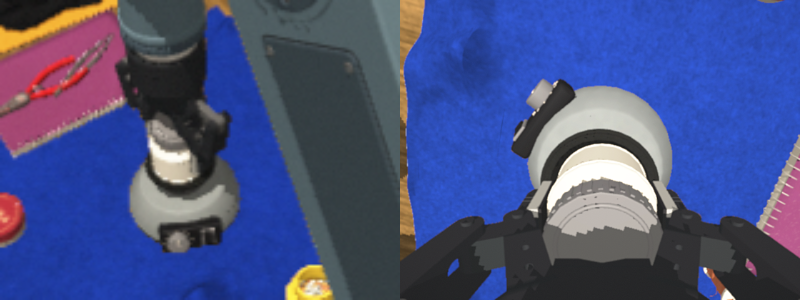

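The force rose sharply at the stop. The cup rim is at 0.078 (10 mm down), and the lid top at 0.135 puts the jar's foot on the floor with the lid fully on. Handing in.

```bash
python3 -c "
from workcell import hand_in; print(hand_in())"
```

```text
the job is handed in; nothing more can be done
None
```

I handed the job in at about 20 s: the lid sits fully on the white jar, and the gripper still holds the jar upright in the shaker cup, pressed down to its stop (about 28 N). The hand-in gave no verdict, and I did not re-measure the bystanders, though I saw no contact with them.

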